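Unstack the culture dishes and bottle into their warming blocks

ROBOT

A 6-joint arm with a two-finger parallel gripper is mounted at the origin on a cart in front of the work surface, level with it; the furniture and walls round the work are solid. World frame = base frame: x ahead of the robot, y to its left, z up, the work surface at z = 0. Lengths are in mm, angles in rad, forces in N, time in s.
With the tool pointing down it reaches from about 350 to 875 mm from the base axis. Payload 4.2 kg.
Tool frame: the origin (TCP) lies midway between the tips of the shut fingers; the grasp point (between the pads) lies 19 mm behind it (arm.grasp_offset is the distance from the TCP to the grasp point, in mm); z points along the fingers, y is the line along which they close (so a half turn about z gives the same grasp; the last joint's range is limited). The gripper opens to 85 mm and grips with 20 to 120 N. Pads are 22 mm wide; open, the fingers measure 114 mm over their backs; the gripper's body (76 mm by 85 mm) begins 54 mm behind the grasp point. The pads swing forward as they close: fully open they stand 13 mm farther back than shut.
Start: joints at [-1.007, 0.385, 0.008, 0, -1.194, -0.259], TCP at [187.58, -596.165, 231.312] pointing down, gripper open.
Joint ranges: [-3.14, 3.14], [-1.21, 2.06], [-1.07, 1.41], [-3.16, 2.05], [-2.99, -0.16], [-3.1, 3.1]. Speed limits (rad/s): [2.79, 2.79, 3.14, 3.14, 3.14, 3.14].

INTERFACE

Orientations are given as a unit quaternion [x, y, z, w].
In Python, from bench import arm gives the robot as it stands. The module is installed in compiled form; this text tells all that it offers.
- The arm moves only by the tool servo_tool, never from a script. Its argument "increments" is a list of rows, each a list of 7 numbers: the opening, from 0 (shut) to 1 (fully open), then the shift along the tool's x, y, z in m, then the turn, a rotation vector about the tool's x, y, z in degrees. In form: [[grip, x, y, z, ax, ay, az], ...]. A call has 1 to 12 rows; each row is the pose to reach, as a shift and turn from the pose commanded when the call began, along the tool's axes at that moment; what a row does not reach only later rows make up. A row lasts 1/8 s, in which the tool goes at most 62.5 mm and 10.7 degrees, less where a joint would pass 70% of its speed; a pose out of reach is approached as far as the arm can. A call with a gripper value outside its range is refused whole. The fingers move at their own pace and stop on an object; the grip force is fixed at half the most. Time passes only in rows, so rows that repeat a pose let the fingers close. It gives the time, the measured TCP pose, the force, the opening and the grip force at its end, in the units of the state.
- arm.read_state(): the state, without advancing time (a new reading comes with each control period).
- arm.get_image(name): name is "scene" or "top"; returns a dict with "color" (420x560x3 uint8, red, green, blue), "fx", "fy", "cx", "cy" (pixels), "k1" (the pictures are not rectified: a ray, as slopes to the right and down, at radius r is drawn at 1 + k1 r^2 times it, then the intrinsics apply), "rvec" (rotation vector, rad) and "tvec" (3), from world to camera coordinates, as OpenCV has them. Camera axes: x right, y down, z forward; pixel columns grow to the right and rows downward; lengths in mm; the calibration is good to about 2 mm. A picture is of the moment at which its call begins. There is no depth.
- arm.job_done(): hands the job in; it is judged then, once.
Trained networks look in the newest picture that a camera, given by its name, has taken for a name from the list of things; names that differ only in an ending like _2 or _b are one class to them, and where a whole thing is asked for, a point or a joint stands for the part that bears it (a point fixed in the world has none). Each returns a list of dicts, best first, with "p" (0 to 1); they miss things now and then, are a little off and sometimes report something else, mostly with a low value. They report only what shows in the picture. A call takes as long as a camera call. They do not tell look-alikes from the thing itself.
- arm.look_for(camera, thing): "box" ([centre column, centre row, width, height] in pixels, round what is visible of it).
- arm.spot_point(camera, thing): "centre" ([column, row] in pixels: a listed point, or the origin of a listed thing).
The state is a dict: "clock": time; "joints": joint angles; "joint_vel": joint speeds; "joint_efforts": joint torques, N m; "position": TCP position; "ee_rot": TCP orientation; "contact_force": force on the tool from outside, world axes, zero at the start; "wrist_torque": the same for the moment, N m; "gripper_width": finger opening in mm; "grasp_force": force on a finger pad.
Only numpy, scipy, OpenCV 4.12 (cv2) and the standard library are available. Lean on these libraries where they do the work, as an engineer would, in place of code of your own. Each camera call takes 0.05 s, during which the arm holds its last target. There are 200 camera calls.

TASK

A small brown bottle and three lidded culture dishes came out of the incubator as one stack. Take the stack apart and set each piece, upright, gently and without dropping it, into the one dark aluminium warming block whose round well fits it: bottle in the tall narrow block; small, medium and large dish each flat on the floor of the well of its own size.

Things in the scene. Friction and masses are not known exactly. Their poses are not given: they have to be found in the camera images.
- bottle: Small brown glass bottle with a ribbed white cap, 55 mm tall: straight round body 24 mm across up to 44 mm above its underside, then a cap 18 mm across. At the start it stands on the small dish, on top of the stack. Origin: centre of the underside; z up. Weighs 25 to 45 g.
- dish_small: Flat round clear-plastic culture dish with a fixed lid, 39 mm across, gripped across the rim (where it measures 35 mm), rim 12 mm above its underside. At the start it lies on the medium dish, with the bottle on it. Origin: centre of the underside; z up. Weighs 15 to 30 g.
- dish_medium: Flat round clear-plastic culture dish with a fixed lid, 52 mm across, gripped across the rim (where it measures 52 mm), rim 12 mm above its underside. At the start it lies on the large dish, with the small dish on it. Origin: centre of the underside; z up. Weighs 15 to 30 g.
- dish_large: Flat round clear-plastic culture dish with a fixed lid, 64 mm across, gripped across the rim (where it measures 60 mm), rim 12 mm above its underside. At the start it lies on the bench, at the bottom of the stack; fingers closing along the table's depth (world direction 0.85, 0.53, 0) have most room here and at all blocks. Origin: centre of the underside; z up. Weighs 15 to 30 g.
- block_bottle: The narrow, tall one of the four dark grey anodised aluminium warming blocks: round, 50 mm across and 30 mm high, fixed to the bench, with one flat-bottomed round hole in its top: 31 mm wide at the floor, floor 8 mm above the bench (22 mm deep), its mouth bevelled at 45 degrees to 38 mm. Fits the bottle. Origin: centre of the underside, on the axis of the hole, at bench height; z up.
- block_small: Round turned warming block of dark grey anodised aluminium, 64 mm across and 13 mm high, fixed to the bench, with one flat-bottomed round well in its top: 45 mm wide at the floor, floor 8 mm above the bench (5 mm deep), its mouth bevelled at 45 degrees to 53 mm. Fits the small dish. Origin: centre of the underside, on the axis of the well, at bench height; z up.
- block_medium: Round turned warming block of dark grey anodised aluminium, 78 mm across and 13 mm high, fixed to the bench, with one flat-bottomed round well in its top: 58 mm wide at the floor, floor 8 mm above the bench (5 mm deep), its mouth bevelled at 45 degrees to 66 mm. Fits the medium dish. Origin: centre of the underside, on the axis of the well, at bench height; z up.
- block_large: Round turned warming block of dark grey anodised aluminium, 88 mm across and 13 mm high, fixed to the bench, with one flat-bottomed round well in its top: 68 mm wide at the floor, floor 8 mm above the bench (5 mm deep), its mouth bevelled at 45 degrees to 76 mm. Fits the large dish. Origin: centre of the underside, on the axis of the well, at bench height; z up.
There are look-alikes about, which are no part of the job. Leave any pink look-alike of the bottle alone.

How it is judged:
By the outcome, as a careful person would: the job done as asked, in the order asked, and still so for the second after the job is handed in, with the robot touching nothing.
It also fails if it takes over 115 s, if anything falls off the work surface, if the arm or the gripper's body presses on something with over 40 N, if the wrist force passes 120 N, or if a joint passes its speed limit or range.

## Working session

There is one attempt and no reset: what is moved stays moved. The work goes in short steps, Python scripts to look and compute and a tool call to move; the robot and the scene stay as the last step left them, time stands still between calls to the robot, and variables do not carry over. Pictures are saved under pics/ and viewed, at most 14 in all, crops included, and the job is handed in when it is done.

Besides the shell and the picture viewer there is one more tool, called in YAML: its name, and indented under it one key for each argument. servo_tool: Moves the arm, as the interface text tells. Its arguments: {"type":"object","properties":{"increments":{"type":"array","items":{"type":"array","items":{"type":"number"}}}},"required":["increments"]}

```bash
mkdir -p pics; cat > h.py <<'E'
import numpy as np, cv2
from bench import arm
def save(n,im): cv2.imwrite('pics/'+n, im[:,:,::-1])
def ray(c,px):
    R=cv2.Rodrigues(np.array(c['rvec'],float))[0]; t=np.array(c['tvec'],float).ravel()
    d=np.array([(px[0]-c['cx'])/c['fx'],(px[1]-c['cy'])/c['fy']]); u=d.copy()
    for _ in range(20): u=d/(1+c['k1']*(u@u))
    v=R.T@np.array([u[0],u[1],1]); return -R.T@t, v/np.linalg.norm(v)
def atz(c,px,z):
    o,v=ray(c,px); return o+v*(z-o[2])/v[2]
def tri(c1,p1,c2,p2):
    o1,v1=ray(c1,p1);o2,v2=ray(c2,p2)
    s=np.linalg.lstsq(np.c_[v1,-v2],o2-o1,rcond=None)[0]
    a=o1+v1*s[0];b=o2+v2*s[1]; return (a+b)/2,np.linalg.norm(a-b)
def proj(c,P):
    R=cv2.Rodrigues(np.array(c['rvec'],float))[0]; q=R@np.array(P,float)+np.array(c['tvec'],float).ravel()
    u=q[:2]/q[2]; u=u*(1+c['k1']*(u@u)); return np.array([u[0]*c['fx']+c['cx'],u[1]*c['fy']+c['cy']])
E
python3 - <<'E'
from h import *
np.set_printoptions(precision=1,suppress=True)
S=arm.get_image('scene');T=arm.get_image('top');save('s0.png',S['color']);save('t0.png',T['color'])
for n,c in(('S',S),('T',T)): print(n,ray(c,(280,210)),c['fx'])
for th in ['bottle','dish_small','dish_medium','dish_large','block_bottle','block_small','block_medium','block_large']:
    r={}
    for n,c in(('scene',S),('top',T)):
        r[n]=arm.spot_point(n,th)[:3]
        print(th,n,[(np.round(x['centre'],1).tolist(),round(x['p'],2),atz(c,x['centre'],0)[:2]) for x in r[n]])
        b=arm.look_for(n,th)[:3]; print('   box',[(np.round(x['box'],1).tolist(),round(x['p'],2)) for x in b])
    if r['scene'] and r['top']: print('   tri',*tri(S,r['scene'][0]['centre'],T,r['top'][0]['centre']))
s=arm.read_state();print(s)
E
```

```text
S (array([294.8, 690.9, 815.5]), array([ 0.3, -0.6, -0.8])) 402.09170754149176
T (array([ 414.2,  152.2, 1256.6]), array([ 0.1, -0. , -1. ])) 484.05333679099164
bottle scene [([262.8, 172.5], 0.54, array([673.6,  -8.4]))]
   box [([262.6, 164.9, 11.5, 19.1], 0.53)]
bottle top [([320.9, 171.2], 0.66, array([666.5,   0.1])), ([161.2, 147.2], 0.59, array([741.3, 423. ])), ([251.6, 210.1], 0.23, array([567. , 185.6]))]
   box []
   tri [665.7   2.3  13. ] 3.810197070956539
dish_small scene [([260.1, 173.5], 0.61, array([678.8,  -1.7])), ([237.1, 206.7], 0.42, array([678.8, 132. ]))]
   box []
dish_small top [([318.8, 173.2], 0.47, array([661.2,   5.9]))]
   box [([320.2, 173.1, 16.5, 15.1], 0.54)]
   tri [664.7  10.   15.6] 13.650329963444582
dish_medium scene [([263.8, 175.4], 0.55, array([666. ,   0.5]))]
   box [([263.5, 177.7, 17.0, 12.6], 0.69)]
dish_medium top [([318.2, 171.5], 0.67, array([665.8,   7.3]))]
   box [([372.1, 264.2, 33.3, 27.2], 0.74), ([318.9, 171.9, 16.4, 24.0], 0.53)]
   tri [663.1   8.    8.7] 2.037703586934199
dish_large scene [([261.6, 180.3], 0.43, array([663.
[... 1057 characters left out ...]
 [([264.7, 233.8], 0.69, array([574.3, 179.2]))]
   box [([265.1, 235.4, 37.7, 33.3], 0.78)]
block_large top [([253.1, 212.9], 0.97, array([559.5, 181.8]))]
   box [([251.4, 211.1, 36.5, 32.7], 0.76), ([320.1, 172.6, 23.0, 18.0], 0.57)]
   tri [564.5 183.7   9.8] 12.969190389229302
{'clock': 1.7, 'joints': array([-1. ,  0.4,  0. , -0. , -1.2, -0.3]), 'joint_vel': array([-0., -0.,  0.,  0.,  0., -0.]), 'joint_efforts': array([  0. , -39.2,  18.9,   4.2,  -0. ,  -0. ]), 'position': array([ 187.6, -596.2,  231.3]), 'ee_rot': array([-0.2,  1. ,  0. ,  0. ]), 'contact_force': array([-0.4, -0.7,  0.5]), 'wrist_torque': array([-0.,  0., -0.]), 'grasp_force': 0.0, 'gripper_width': 85.20886383801881}
```

View pics/s0.png

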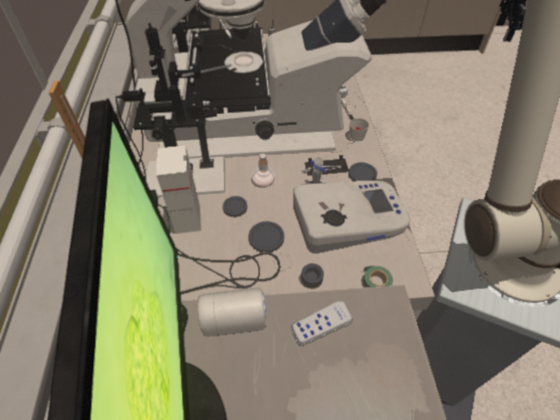

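View pics/t0.png

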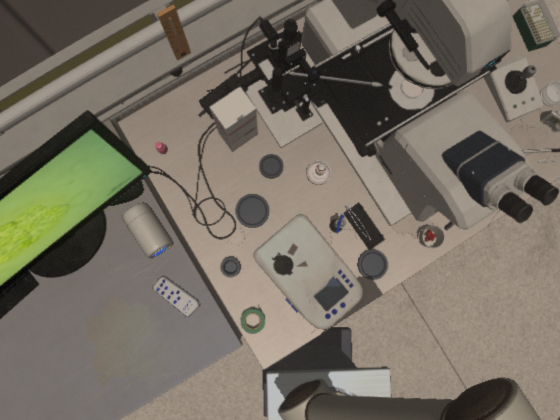

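The stack is at scene (262,172) and top (318,172). The blocks, as scene/top pixels, are bottle (312,275)/(231,266), small (234,206)/(270,166), medium (362,173)/(372,264) and large (266,236)/(252,210). These could be mistaken for the bottle: the pink look-alike at top (161,147), the beaker with red contents at top (430,236), and the real brown bottle on the stack, which I choose. The instrument knob at top (283,264) could be mistaken for a block. Next is a close crop montage.

```bash
python3 - <<'E'
from h import *
np.set_printoptions(precision=1,suppress=True)
S=arm.get_image('scene');T=arm.get_image('top')
def crop(c,x,y,w=50,h=50,W=265,H=265):
    return cv2.resize(c['color'][y-h//2:y+h//2,x-w//2:x+w//2],(W,H),interpolation=cv2.INTER_CUBIC)
m=np.vstack([np.hstack([crop(S,262,172),crop(S,312,275),crop(S,234,206)]),np.hstack([crop(T,318,172),crop(T,231,266),crop(T,270,166)])])
save('c0.png',m)
g={'S':(S,{'bottle':(312,275),'small':(234,206),'medium':(362,173),'large':(266,236)}),'T':(T,{'bottle':(231,266),'small':(270,166),'medium':(372,264),'large':(252,210)})}
for b in ['bottle','small','medium','large']:
    P={}
    for k,(c,d) in g.items():
        x,y=d[b];w=26
        sub=cv2.cvtColor(c['color'],cv2.COLOR_RGB2GRAY)[y-w:y+w,x-w:x+w].astype(np.uint8)
        t,bw=cv2.threshold(sub,85,255,cv2.THRESH_BINARY_INV)
        n,l,st,ce=cv2.connectedComponentsWithStats(bw)
        i=l[w-8:w+8,w-8:w+8]; i=np.bincount(i[i>0]).argmax()
        P[k]=ce[i]+[x-w,y-w]; print(b,k,st[i],P[k],atz(c,P[k],10))
    print('tri',*tri(S,P['S'],T,P['T']))
E
```

```text
bottle S [ 14  15  23  24 420] [311.4 275.9] [422.8 245.2  10. ]
bottle T [ 16  16  20  20 229] [230.7 265.6] [424.  241.9  10. ]
tri [423.9 242.2   4.6] 0.39638749303201
small S [ 16  17  23  20 361] [234.7 206.4] [680.3 140.8  10. ]
small T [ 16  14  23  25 451] [270.9 165.9] [681.3 132.4  10. ]
tri [684.8 132.6  -1.6] 2.131209833859457
medium S [  0   8  40  26 535] [356.4 170.1] [ 436.5 -118.8   10. ]
medium T [  11    0   30   52 1026] [370.9 263.8] [ 418.6 -119.9   10. ]
tri [ 427.2 -117.    14.1] 17.693670389394548
large S [  0  12  43  40 900] [265.2 238.5] [563.4 197.5  10. ]
large T [ 10  10  33  33 852] [252.1 210.2] [565.5 184.   10. ]
tri [569.  184.8 -10.2] 2.236799839536064
```

View pics/c0.png

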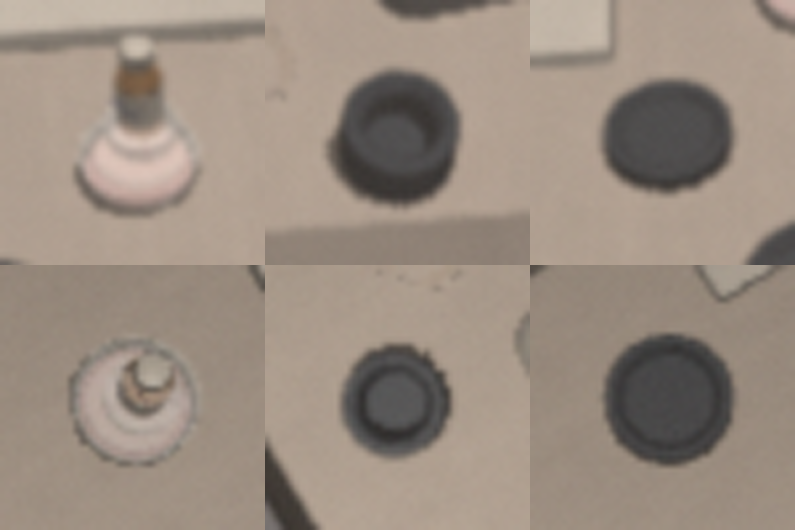

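The crop shows the brown bottle with its white cap at scene (263,156 for the cap top) and top (322,167). It stands on the clear pinkish dishes, large outline at scene (263,178) and top (318,173). So the right bottle is on the stack. Next I'll fit the outlines sub-pixel.

```bash
cat >> h.py <<'E'
from scipy.optimize import minimize
def hull(c,x,y,circ,z0=0):
    a=np.linspace(0,2*np.pi,60,endpoint=False)
    p=[proj(c,(x+r*np.cos(t),y+r*np.sin(t),z+z0)) for r,z in circ for t in a]
    return cv2.convexHull(np.array(p,np.float32))[:,0]
def score(c,g,x,y,circ,dark=True,z0=0,K=4):
    h=hull(c,x,y,circ,z0); o=np.floor(h.min(0))-6; s=(np.ceil(h.max(0))+6-o).astype(int)
    img=cv2.resize(g[int(o[1]):int(o[1])+s[1],int(o[0]):int(o[0])+s[0]],None,fx=K,fy=K,interpolation=cv2.INTER_CUBIC).astype(float)
    m=np.zeros(img.shape[:2],np.uint8); cv2.fillPoly(m,[np.round(((h-o+.5)*K-.5)*16).astype(np.int32)],255,shift=4)
    di=cv2.distanceTransform(m,cv2.DIST_L2,5); do=cv2.distanceTransform(255-m,cv2.DIST_L2,5)
    i=(di>0)&(di<2*K); e=(do>0)&(do<2*K)
    # robust to occluders: bounded intensities
    img=np.clip(img,0,130)
    return img[i].mean()-img[e].mean() if dark else -abs(img[i].mean()-img[e].mean())
def fit(views,x,y,circ,z0=0,dark=True):
    f=lambda p:sum(score(c,cv2.cvtColor(c['color'],cv2.COLOR_RGB2GRAY),p[0],p[1],circ,dark,z0) for c in views)
    best=min(((f((x+dx,y+dy)),x+dx,y+dy) for dx in range(-10,11,2) for dy in range(-10,11,2)))
    r=minimize(f,best[1:],method='Nelder-Mead',options=dict(xatol=.1,initial_simplex=[best[1:],(best[1]+2,best[2]),(best[1],best[2]+2)]))
    return r.x,r.fun
E
python3 - <<'E'
from h import *
np.set_printoptions(precision=1,suppress=True)
S=arm.get_image('scene');T=arm.get_image('top')
B={'bottle':(424,242,25,30),'small':(682,133,32,13),'medium':(419,-128,39,13),'large':(566,184,44,13)}
V={'S':S['color'].copy(),'T':T['color'].copy()}
O=[]
for b,(x,y,r,h) in B.items():
    C=[(r,0),(r,h)]
    a=fit([S],x,y,C);t=fit([T],x,y,C);j=fit([S,T],x,y,C)
    zs=[(z0,round(fit([S,T],*j[0],C,z0)[1],1)) for z0 in(-8,-4,4,8)]
    print(b,'S',*a,'T',*t,'both',*j,zs); O.append((*j[0],C))
print('cap top',*tri(S,(262.8,155.9),T,(321.7,167.2)),'large',atz(S,(262.8,178.1),5),atz(T,(318.3,172.8),5),tri(S,(262.8,178.1),T,(318.3,172.8)))
Sx,Sy=664,6
O+= [(Sx,Sy,[(32,0),(30,12)])]
K=5
ims=[]
for c,ctr in((S,[(262,172),(312,275),(262,230),(362,173)]),(T,[(318,172),(231,266),(256,192),(372,264)])):
    row=[]
    for (u,v) in ctr:
        w=25 if (u,v) not in((262,230),(256,192)) else 38
        im=cv2.resize(c['color'][v-w:v+w,u-w:u+w],(200,200),interpolation=cv2.INTER_CUBIC);k=100/w
        for x,y,C in O:
            p=((hull(c,x,y,C)-[u-w,v-w]+.5)*k-.5); cv2.polylines(im,[p.astype(np.int32)],True,(255,255,0),1)
        row.append(im)
    ims.append(np.hstack(row))
save('c1.png',np.vstack(ims))
E
```

```text
bottle S [423.  246.7] -37.08925433090634 T [423.  241.7] -41.90944832401176 both [423.1 243.6] -68.36777974640482 [(-8, np.float64(-81.3)), (-4, np.float64(-76.9)), (4, np.float64(-59.1)), (8, np.float64(-52.7))]
small S [683.6 136.5] -34.648826349682224 T [681.9 132.7] -48.99017802582247 both [682.9 133.4] -75.0893336084968 [(-8, np.float64(-81.6)), (-4, np.float64(-80.5)), (4, np.float64(-67.1)), (8, np.float64(-57.9))]
medium S [ 417.1 -113.4] -23.829454056044483 T [ 418.2 -123.1] -37.35191362494247 both [ 418.6 -122.6] -50.85135404448452 [(-8, np.float64(-61.6)), (-4, np.float64(-55.3)), (4, np.float64(-47.6)), (8, np.float64(-44.2))]
large S [565.3 190.1] -32.96992730802499 T [565.3 184.4] -43.330017818866324 both [565.8 185.4] -66.00735437596904 [(-8, np.float64(-78.1)), (-4, np.float64(-73.5)), (4, np.float64(-57.8)), (8, np.float64(-50.2))]
cap top [661.    8.2  83.1] 2.503877687516474 large [661.6  15.2   5. ] [661.3   7.8   5. ] (array([664.5,   7.1,  -4.3]), np.float64(2.7345662675690052))
```

View pics/c1.png

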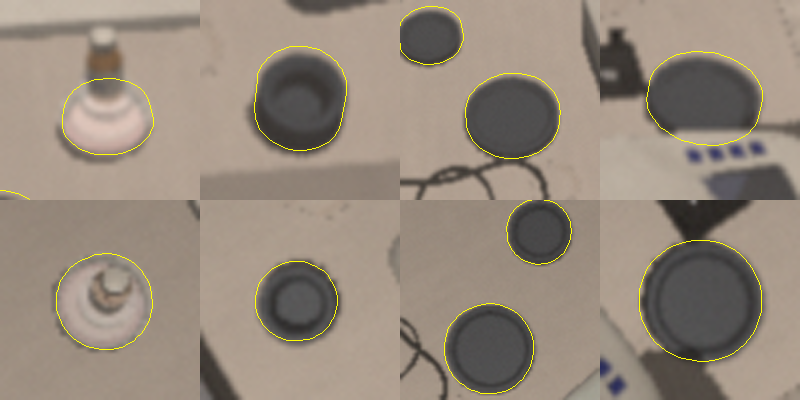

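The fits agree between views, apart from a constant scene-camera bias of about +5 mm in y and −8 mm in z. The overlay outlines sit well on the top view. With the bias removed the cap top is at about 91 mm, which is 36 + 55. Now I'll set up the move planning.

```bash
cat >> h.py <<'E'
from scipy.spatial.transform import Rotation as Ro
def inc(P,goal=None,yaw=None):
    """shift (m, tool axes at current pose) to each P; az deg to bring y to (.85,.53)"""
    s=arm.read_state(); R=Ro.from_quat(s['ee_rot']).as_matrix()
    print('pos',np.round(s['position'],1),'w',round(s['gripper_width'],1),'F',np.round(s['contact_force'],1),'gf',round(s['grasp_force'],1),'t',s['clock'],'j',np.round(s['joints'],2))
    d=np.array([.85,.53,0])/np.hypot(.85,.53); v=R.T@d
    a=np.degrees(np.arctan2(-v[0],v[1])); a=(a+90)%180-90
    print('turn az',round(a,1),'tilt',np.round(R[:,2],3))
    for p in P: print(p,np.round(R.T@(np.array(p)-s['position'])/1000,4))
E
python3 - <<'E'
from h import *
S=arm.get_image('scene');T=arm.get_image('top')
print('cap',atz(T,(321.7,167.2),91),'base',atz(T,(318.3,172.8),6),'mid dish',atz(T,(318.3,172.8),12))
inc([(225,-330,320),(400,-130,320),(640,5,250)])
E
```

```text
cap [658.19020498   8.77319637  91.        ] base [661.1213738    7.89581947   6.        ] mid dish [659.93649232   8.58827254  12.        ]
pos [ 187.6 -596.2  231.3] w 85.3 F [-0.8  0.4 -0.8] gf 0.0 t 2.0 j [-1.01  0.38  0.01  0.   -1.19 -0.26]
turn az 75.5 tilt [ 0. -0. -1.]
(225, -330, 320) [-0.1156  0.2427 -0.0887]
(400, -130, 320) [-0.3425  0.3809 -0.0887]
(640, 5, 250) [-0.612   0.4377 -0.0187]
```

servo_tool:
  increments:
    - [1,-0.023,0.048,-0.03,0,0,0]
    - [1,-0.046,0.097,-0.06,0,0,5]
    - [1,-0.069,0.145,-0.088,0,0,13]
    - [1,-0.092,0.194,-0.088,0,0,21]
    - [1,-0.116,0.243,-0.088,0,0,29]
    - [1,-0.16,0.27,-0.088,0,0,37]
    - [1,-0.205,0.298,-0.088,0,0,45]
    - [1,-0.25,0.325,-0.088,0,0,53]
    - [1,-0.296,0.353,-0.088,0,0,61]
    - [1,-0.342,0.381,-0.088,0,0,69]
    - [1,-0.342,0.381,-0.088,0,0,75.5]
    - [1,-0.342,0.381,-0.088,0,0,75.5]

```text
clock: 3.5
position: [399.7, -129.6, 319.3]
ee_rot: [0.484, 0.875, -0.0, -0.0]
contact_force: [0.2, -0.4, 0.7]
gripper_width: 85.5
grasp_force: 0.0
```

```bash
python3 - <<'E'
from h import *
inc([(600,0,250),(660,8,200),(660,8,110)])
E
```

```text
pos [ 399.7 -129.6  319.3] w 85.5 F [ 0.2 -0.4  0.7] gf 0.0 t 3.5 j [ 0.08 -0.03 -0.29  0.   -1.31 -2.66]
turn az 0.2 tilt [-0. -0. -1.]
(600, 0, 250) [0.0033 0.2386 0.0692]
(660, 8, 200) [-0.0218  0.2937  0.1192]
(660, 8, 110) [-0.0219  0.2937  0.2092]
```

servo_tool:
  increments:
    - [1,0,0,0,0,0,-10.6]
    - [1,0,0,0,0,0,-21.2]
    - [1,0,0.03,0,0,0,-31.8]
    - [1,0,0.06,0,0,0,-42.4]
    - [1,0,0.09,0.01,0,0,-53]
    - [1,0,0.12,0.02,0,0,-63.6]
    - [1,0,0.15,0.03,0,0,-74.2]
    - [1,0,0.18,0.04,0,0,-84.8]
    - [1,0.003,0.21,0.05,0,0,-95.4]
    - [1,0.003,0.238,0.069,0,0,-106]
    - [1,0.003,0.238,0.069,0,0,-116.6]
    - [1,0.003,0.238,0.069,0,0,-127.2]

```text
clock: 5.0
position: [599.8, -2.3, 249.8]
ee_rot: [-0.571, 0.821, 0.0, -0.001]
contact_force: [-0.3, -0.0, 0.4]
gripper_width: 85.7
grasp_force: 0.0
```

servo_tool:
  increments:
    - [1,0,0,0,0,0,-10.6]
    - [1,0,0,0,0,0,-21.2]
    - [1,0,0,0,0,0,-31.8]
    - [1,0,0,0,0,0,-42.4]
    - [1,0,0,0,0,0,-52.6]
    - [0.5,0,0,0,0,0,-52.6]

```text
clock: 5.75
position: [599.6, -2.4, 250.5]
ee_rot: [0.873, -0.487, 0.0, -0.0]
contact_force: [-0.2, -0.8, 0.0]
gripper_width: 70.2
grasp_force: 0.0
```

```bash
python3 - <<'E'
from h import *
inc([(660,8,200),(659,8,110),(659,8,61)])
S=arm.get_image('scene');T=arm.get_image('top')
cr=lambda c,u,v,w:cv2.resize(c['color'][v-w:v+w,u-w:u+w],(400,400),interpolation=cv2.INTER_CUBIC)
save('v1.png',np.hstack([cr(S,270,150,60),cr(T,318,172,60)]))
print(proj(S,arm.read_state()['position']),proj(T,arm.read_state()['position']))
E
```

```text
pos [599.6  -2.4 250.5] w 70.2 F [-0.2 -0.8  0. ] gf 0.0 t 5.75 j [ 0.27  0.33 -0.03  0.   -1.21  0.29]
turn az -0.3 tilt [ 0.  0. -1.]
(660, 8, 200) [ 0.0228 -0.0569  0.0505]
(659, 8, 110) [ 0.0223 -0.056   0.1405]
(659, 8, 61) [ 0.0223 -0.056   0.1895]
[287.13198436 107.43808053] [336.49876519 178.54741866]
```

View pics/v1.png

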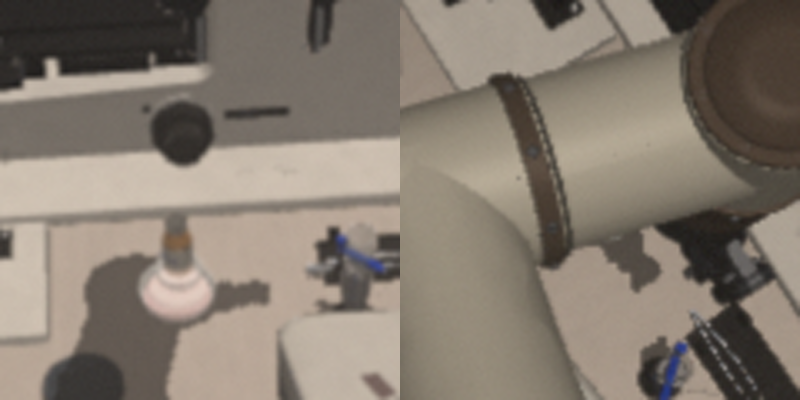

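servo_tool:
  increments:
    - [0.6,0.011,-0.028,0.03,0,0,0]
    - [0.6,0.0223,-0.056,0.07,0,0,0]
    - [0.6,0.0223,-0.056,0.11,0,0,0]
    - [0.6,0.0223,-0.056,0.1405,0,0,0]
    - [0.6,0.0223,-0.056,0.1405,0,0,0]

```text
clock: 6.48
position: [657.3, 8.4, 106.8]
ee_rot: [0.873, -0.487, -0.003, 0.002]
contact_force: [-0.2, 0.4, 0.5]
gripper_width: 50.9
grasp_force: 0.0
```

```bash
python3 - <<'E'
from h import *
inc([(659,8,61)])
S=arm.get_image('scene')
w=30;u,v=264,160
im=cv2.resize(S['color'][v-w:v+w,u-w:u+w],(600,600),interpolation=cv2.INTER_CUBIC)
R=Ro.from_quat(arm.read_state()['ee_rot']).as_matrix();p=arm.read_state()['position']
for q in [p,p+R[:,1]*25-R[:,2]*4,p-R[:,1]*25-R[:,2]*4]:
    k=(proj(S,q)-[u-w,v-w]+.5)*10; cv2.circle(im,tuple(int(i) for i in k),4,(255,255,0),-1); print(proj(S,q))
save('v2.png',im)
E
```

```text
pos [657.3   8.4 106.8] w 50.9 F [-0.2  0.4  0.5] gf 0.0 t 6.475 j [ 0.26  0.54 -0.06 -0.   -0.97  0.29]
turn az -0.3 tilt [-0.006 -0.001 -1.   ]
(659, 8, 61) [ 0.0013 -0.0015  0.0458]
[263.61374018 148.87930185]
[273.22960664 146.92216882]
[253.88006474 148.52589345]
```

View pics/v2.png

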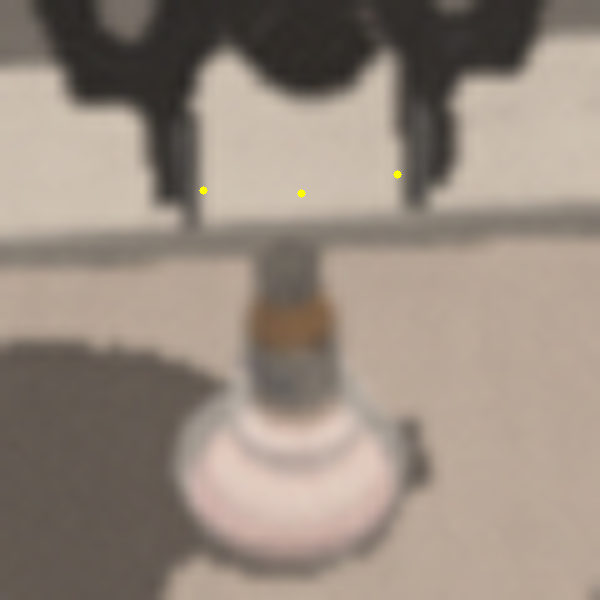

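Both fingertips show at crop (197,222) and (412,208), straddling the bottle, whose cap top is at crop (287,250). The scene camera is biased about 3 px downward and the top view agrees with the robot. I'll refine the bottle's XY relative to the fingers.

```bash
python3 - <<'E'
from h import *
S=arm.get_image('scene');s=arm.read_state();p=s['position']
m=proj(S,p+[0,0,3.5]); obs=np.array([234+30.45-.5,130+21.5-.5]); b=obs-m; print('bias',b)
for px,z in (((234+28.7-.5,130+25.2-.5),91),((234+28.8-.5,130+46.5-.5),10)):
    print(z,atz(S,np.array(px)-b,z))
inc([(661,9,110),(661,9,60)])
E
```

```text
bias [0.76983501 3.64570891]
91 [669.89259532   0.82374436  91.        ]
10 [672.46133581   1.12535557  10.        ]
pos [660.    8.8 110.9] w 51.3 F [ 0.8 -0.2  0.7] gf 0.0 t 6.575 j [ 0.26  0.54 -0.06  0.   -0.97  0.3 ]
turn az -0.2 tilt [ 0.002 -0.    -1.   ]
(661, 9, 110) [ 0.0004 -0.001   0.0009]
(661, 9, 60) [ 0.0003 -0.0009  0.0509]
```

```bash
python3 - <<'E'
from h import *
S=arm.get_image('scene');print(arm.read_state()['position'])
for p in ((657.3,8.4,106.8),(660,8.8,110.9)):
  m=proj(S,np.array(p)+[0,0,3.5]); obs=np.array([234+30.45-.5,130+21.5-.5]); b=obs-m; print('bias',b)
  for px,z in (((234+28.7-.5,130+25.2-.5),91),((234+28.8-.5,130+46.5-.5),10)):
    print(z,atz(S,np.array(px)-b,z))
w=30;u,v=264,160
save('v3.png',cv2.resize(S['color'][v-w:v+w,u-w:u+w],(600,600),interpolation=cv2.INTER_CUBIC))
E
```

```text
[660.36906092   8.99086323 111.75327598]
bias [-0.26787153  2.2584901 ]
91 [665.02066358   4.43197523  91.        ]
10 [667.42507161   4.70246665  10.        ]
bias [0.78584249 3.65038207]
91 [669.9389927    0.82542045  91.        ]
10 [672.51002262   1.12802971  10.        ]
```

View pics/v3.png

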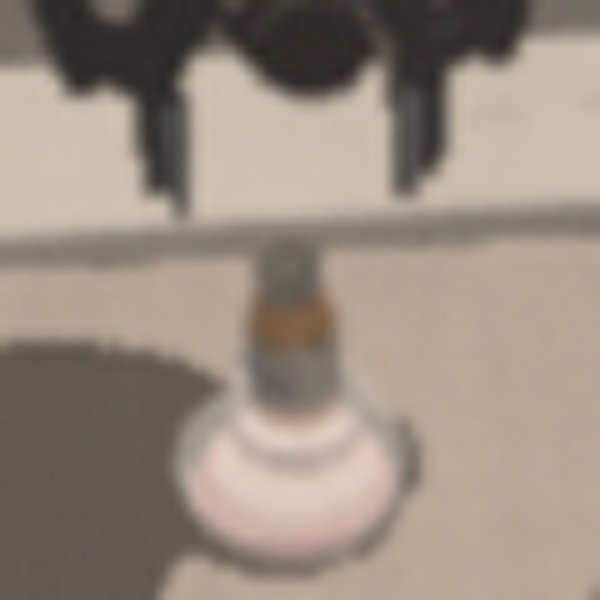

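```bash
python3 - <<'E'
from h import *
S=arm.get_image('scene');p=arm.read_state()['position'];print(p)
R=Ro.from_quat(arm.read_state()['ee_rot']).as_matrix()
cr=lambda q:(proj(S,q)-[234,130]+.5)*10
print('mid',cr(p+[0,0,3.5]))
for s in(1,-1):
  for e in (-11,11): print('tip',s,e,cr(p+[0,0,3.5]+s*R[:,1]*25.5+R[:,0]*e))
print('cap',cr((660,9,91)),'base ctr',cr((661,8,6)),'bottle-base',cr((660,9,36)))
for P,o in (((423,241.7,0),(423.,246.7,0)),((681.9,132.7,0),(683.6,136.5,0)),((565.3,184.4,0),(565.3,190.1,0))): print('blockbias px',proj(S,o)-proj(S,P))
E
```

```text
[660.4374145    9.0644949  112.07688541]
mid [294.52068656 175.22072249]
tip 1 -11 [397.7780612  196.38938913]
tip 1 11 [388.77855403 138.83237031]
tip -1 -11 [198.73507098 212.22640179]
tip -1 11 [192.41119117 154.31457208]
cap [298.99241129 245.83813954] base ctr [306.46003841 467.24064956] bottle-base [304.991496  394.3959839]
blockbias px [-0.8318423   1.74321158]
blockbias px [-1.26735336  0.79874782]
blockbias px [-1.0219923   1.71337728]
```

Fingers now straddle the bottle symmetrically: faces at crop 187 and 392, bottle at 287. I'll descend and grip.

servo_tool:
  increments:
    - [0.6,0,-0.001,0.02,0,0,0]
    - [0.6,0,-0.001,0.035,0,0,0]
    - [0.6,0,-0.001,0.052,0,0,0]
    - [0.6,0,-0.001,0.052,0,0,0]
    - [0.6,0,-0.001,0.052,0,0,0]

```text
clock: 7.3
position: [660.5, 9.5, 58.2]
ee_rot: [0.874, -0.486, 0.0, -0.0]
contact_force: [0.4, 0.5, 0.3]
gripper_width: 50.8
grasp_force: 0.0
```

servo_tool:
  increments:
    - [0.4,0,0,0,0,0,0]
    - [0.35,0,0,0,0,0,0]
    - [0.3,0,0,0,0,0,0]
    - [0.2,0,0,0,0,0,0]
    - [0.1,0,0,0,0,0,0]
    - [0.1,0,0,0,0,0,0]

```text
clock: 8.05
position: [660.4, 9.5, 58.4]
ee_rot: [0.874, -0.487, 0.0, -0.0]
contact_force: [-0.6, -0.6, 2.6]
gripper_width: 21.0
grasp_force: 58.8
```

servo_tool:
  increments:
    - [0.1,0,0,-0.005,0,0,0]
    - [0.1,0,0,-0.015,0,0,0]
    - [0.1,0,0,-0.04,0,0,0]
    - [0.1,0,0,-0.07,0,0,0]
    - [0.1,0,0,-0.1,0,0,0]
    - [0.1,0,0,-0.12,0,0,0]
    - [0.1,0,0,-0.12,0,0,0]
    - [0.1,0,0,-0.12,0,0,0]

```text
clock: 9.05
position: [659.3, 9.5, 176.8]
ee_rot: [0.874, -0.487, -0.001, 0.0]
contact_force: [-0.6, 0.3, 0.1]
gripper_width: 20.9
grasp_force: 58.7
```

```bash
python3 - <<'E'
from h import *
S=arm.get_image('scene');T=arm.get_image('top')
inc([(560,170,180),(423,242,180),(423,242,60),(423,242,33)])
w=40;u,v=264,150
save('v4.png',cv2.resize(S['color'][v-w:v+w,u-w:u+w],(600,600),interpolation=cv2.INTER_CUBIC))
E
```

```text
pos [659.2   9.4 176.3] w 21.3 F [-0.   0.3 -2.1] gf 58.7 t 9.15 j [ 0.26  0.48  0.02 -0.   -1.11  0.3 ]
turn az -0.2 tilt [-0.003 -0.    -1.   ]
(560, 170, 180) [-1.888e-01 -1.000e-04 -3.500e-03]
(423, 242, 180) [-0.3221  0.0785 -0.0031]
(423, 242, 60) [-0.322   0.0782  0.1169]
(423, 242, 33) [-0.3219  0.0781  0.1439]
```

View pics/v4.png

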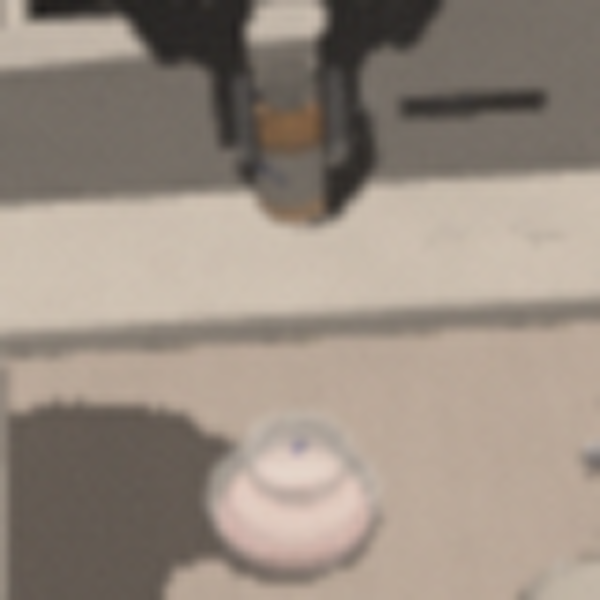

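The bottle hangs upright between the fingers, with its bottom at crop (295,220). The three dishes stay stacked at crop (292,500). I'll move it over the bottle block.

servo_tool:
  increments:
    - [0.1,-0.03,0.006,0,0,0,0]
    - [0.1,-0.07,0.014,0,0,0,0]
    - [0.1,-0.115,0.025,0,0,0,0]
    - [0.1,-0.16,0.038,0,0,0,0]
    - [0.1,-0.205,0.05,0,0,0,0]
    - [0.1,-0.25,0.061,0.02,0,0,0]
    - [0.1,-0.285,0.07,0.04,0,0,0]
    - [0.1,-0.31,0.076,0.06,0,0,0]
    - [0.1,-0.322,0.0785,0.075,0,0,0]
    - [0.1,-0.322,0.0785,0.09,0,0,0]
    - [0.1,-0.322,0.0785,0.09,0,0,0]
    - [0.1,-0.322,0.0785,0.09,0,0,0]

```text
clock: 10.65
position: [424.0, 241.9, 87.9]
ee_rot: [0.874, -0.487, 0.0, 0.0]
contact_force: [1.0, -0.6, -0.8]
gripper_width: 20.8
grasp_force: 58.8
```

```bash
python3 - <<'E'
from h import *
S=arm.get_image('scene');T=arm.get_image('top')
inc([(423,242,60),(423,242,33)]);p=arm.read_state()['position']
im=[]
for c,u,v in((S,314,262),(T,231,262)):
    w=30;a=cv2.resize(c['color'][v-w:v+w,u-w:u+w],(400,400),interpolation=cv2.INTER_CUBIC)
    for q in [p,(423,242,30),p-[0,0,22.4]]: cv2.circle(a,tuple(int(i) for i in (proj(c,q)-[u-w,v-w]+.5)*400/60),2,(255,255,0),-1)
    im.append(a)
save('v5.png',np.hstack(im))
E
```

```text
pos [424.2 242.1  88.3] w 21.0 F [ 0.5  0.9 -0.2] gf 58.8 t 10.75 j [ 0.85  0.32 -0.51  0.   -0.74 -0.3 ]
turn az -0.2 tilt [ 0.001  0.001 -1.   ]
(423, 242, 60) [-0.0006  0.0011  0.0283]
(423, 242, 33) [-0.0006  0.0011  0.0553]
```

View pics/v5.png

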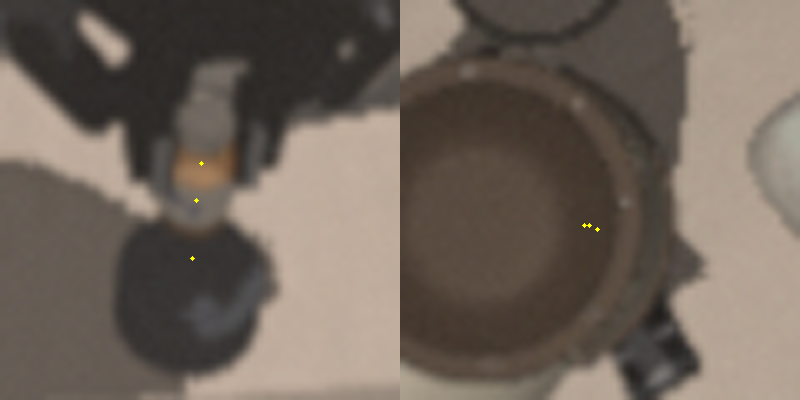

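The bottle hangs directly over the block: its underside is around (200,215), the block centre around (187,262) in the left crop. I'll nudge 2 mm left (−y tool) and lower.

servo_tool:
  increments:
    - [0.1,0,-0.0015,0.01,0,0,0]
    - [0.1,0,-0.0015,0.02,0,0,0]
    - [0.1,0,-0.0015,0.03,0,0,0]
    - [0.1,0,-0.0015,0.037,0,0,0]
    - [0.1,0,-0.0015,0.044,0,0,0]
    - [0.1,0,-0.0015,0.05,0,0,0]
    - [0.1,0,-0.0015,0.054,0,0,0]
    - [0.1,0,-0.0015,0.054,0,0,0]

```text
clock: 11.75
position: [424.8, 242.5, 33.5]
ee_rot: [0.874, -0.487, -0.0, 0.0]
contact_force: [-0.9, -0.6, -0.7]
gripper_width: 21.1
grasp_force: 58.7
```

servo_tool:
  increments:
    - [0.1,0,0,0,0,0,0]
    - [0.1,0,0,0.001,0,0,0]
    - [0.1,0,0,0.002,0,0,0]
    - [0.1,0,0,0.002,0,0,0]

```text
clock: 12.25
position: [424.9, 242.8, 31.9]
ee_rot: [0.874, -0.487, -0.0, -0.0]
contact_force: [-3.1, 0.8, 0.7]
gripper_width: 21.0
grasp_force: 59.0
```

servo_tool:
  increments:
    - [0.1,0,0,0.0005,0,0,0]
    - [0.1,0,0,0.001,0,0,0]
    - [0.1,0,0,0.001,0,0,0]

```text
clock: 12.62
position: [425.0, 242.8, 30.8]
ee_rot: [0.874, -0.487, -0.0, -0.0]
contact_force: [-2.6, 1.5, 2.4]
gripper_width: 21.0
grasp_force: 59.0
```

servo_tool:
  increments:
    - [0.1,0,0,0.0005,0,0,0]
    - [0.1,0,0,0.001,0,0,0]
    - [0.1,0,0,0.001,0,0,0]

```text
clock: 13.0
position: [425.0, 242.7, 30.3]
ee_rot: [0.874, -0.486, 0.0, 0.0]
contact_force: [-4.6, 0.6, 6.4]
gripper_width: 21.1
grasp_force: 60.6
```

servo_tool:
  increments:
    - [0.1,0,0.001,-0.0005,0,0,0]
    - [0.1,0,0.0015,-0.0005,0,0,0]
    - [0.1,0,0.0015,-0.0005,0,0,0]

```text
clock: 13.38
position: [424.4, 242.3, 30.4]
ee_rot: [0.874, -0.487, 0.0, -0.001]
contact_force: [0.8, 0.4, 0.1]
gripper_width: 21.0
grasp_force: 58.9
```

servo_tool:
  increments:
    - [0.3,0,0,0,0,0,0]
    - [0.4,0,0,0,0,0,0]
    - [0.5,0,0,0,0,0,0]
    - [0.6,0,0,0,0,0,0]
    - [0.6,0,0,0,0,0,0]
    - [0.6,0,0,-0.02,0,0,0]
    - [0.6,0,0,-0.06,0,0,0]
    - [0.6,0,0,-0.11,0,0,0]
    - [0.6,0,0,-0.15,0,0,0]
    - [0.6,0,0,-0.15,0,0,0]

```text
clock: 14.62
position: [425.2, 243.4, 183.8]
ee_rot: [0.874, -0.486, 0.001, -0.004]
contact_force: [-0.3, -0.2, -0.6]
gripper_width: 51.1
grasp_force: 0.0
```

```bash
python3 - <<'E'
from h import *
S=arm.get_image('scene');T=arm.get_image('top')
im=[]
for c,u,v,w in((S,314,268,30),(S,262,172,30),):
    a=cv2.resize(c['color'][v-w:v+w,u-w:u+w],(400,400),interpolation=cv2.INTER_CUBIC)
    im.append(a)
save('v6.png',np.hstack(im)); inc([(662,9,180),(662,9,60),(662,9,32)])
E
```

```text
pos [423.3 241.7 180.2] w 51.7 F [-0.3 -0.9 -0.1] gf 0.0 t 14.725 j [ 0.85  0.2  -0.4  -0.   -0.98 -0.3 ]
turn az -0.2 tilt [-0.  0. -1.]
(662, 9, 180) [ 0.3235 -0.0805 -0.    ]
(662, 9, 60) [ 0.3235 -0.0805  0.12  ]
(662, 9, 32) [ 0.3235 -0.0805  0.148 ]
```

View pics/v6.png

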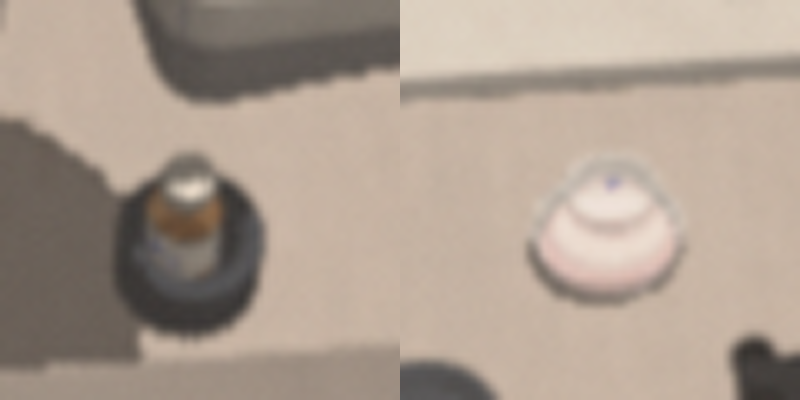

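The bottle stands upright in its well (left crop 185,225). The stack of three dishes is intact, small dish at right crop (612,190). Back to the stack for the small dish.

```bash
python3 - <<'E'
from h import *
S=arm.get_image('scene');T=arm.get_image('top')
d=np.array((232+(612-400)/6.667-.5,142+183/6.667-.5)); print('dot',d,atz(S,d-[-.9,0],36))
im=[]
for c,u,v,w in((S,263,174,20),(T,318,172,20)):
    im.append(cv2.resize(c['color'][v-w:v+w,u-w:u+w],(400,400),interpolation=cv2.INTER_CUBIC))
save('v7.png',np.hstack(im))
for r,z in((18,36),(26,24),(32,3)): print(z,(proj(T,(662,9,z))-[298,152]+.5)*10,(proj(S,(662,9,z))-[243,154]+.5)*10)
E
```

```text
dot [263.29841008 168.94862757] [659.49296894   8.80180566  36.        ]
36 [216.12182423 186.86701812] [208.41849854 152.18352124]
24 [211.08508461 196.17346044] [209.72115798 183.09195997]
3 [202.49472791 212.04514673] [211.94968291 235.9601788 ]
```

View pics/v7.png

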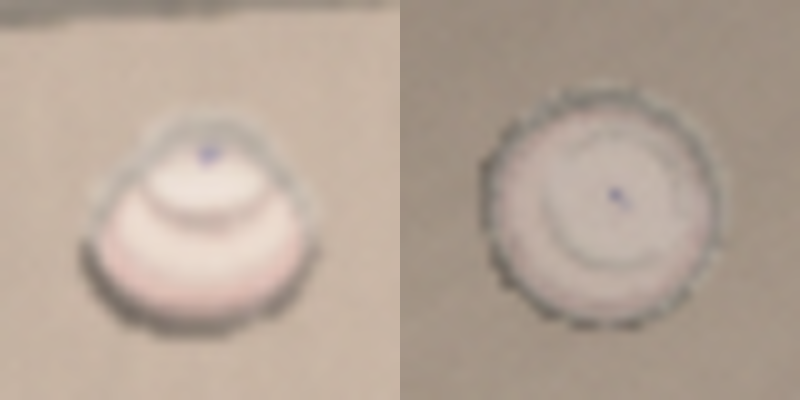

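Top view: dot and small dish ring centre at right crop (615,197), large outline centre (606,210). So the small dish is at about (660,9) and the large at about (662,8).

servo_tool:
  increments:
    - [0.65,0.04,-0.01,0,0,0,0]
    - [0.65,0.09,-0.022,0,0,0,0]
    - [0.65,0.145,-0.035,0,0,0,0]
    - [0.65,0.2,-0.049,0,0,0,0]
    - [0.65,0.255,-0.062,0.01,0,0,0]
    - [0.65,0.3,-0.073,0.03,0,0,0]
    - [0.65,0.3225,-0.0788,0.06,0,0,0]
    - [0.65,0.3225,-0.0788,0.09,0,0,0]
    - [0.65,0.3225,-0.0788,0.11,0,0,0]
    - [0.65,0.3225,-0.0788,0.12,0,0,0]
    - [0.65,0.3225,-0.0788,0.12,0,0,0]
    - [0.65,0.3225,-0.0788,0.12,0,0,0]

```text
clock: 16.32
position: [661.1, 9.4, 61.1]
ee_rot: [0.874, -0.486, 0.001, -0.0]
contact_force: [0.4, -0.1, -0.5]
gripper_width: 55.5
grasp_force: 0.0
```

```bash
python3 - <<'E'
from h import *
inc([(660,9,31)])
E
```

```text
pos [661.1   9.4  61.1] w 55.5 F [ 0.4 -0.1 -0.5] gf 0.0 t 16.325 j [ 0.26  0.6  -0.1   0.   -0.88  0.3 ]
turn az -0.2 tilt [ 0.001  0.    -1.   ]
(660, 9, 31) [-0.0002  0.0012  0.0301]
```

servo_tool:
  increments:
    - [0.65,0,0.001,0.015,0,0,0]
    - [0.65,0,0.001,0.03,0,0,0]
    - [0.65,0,0.001,0.03,0,0,0]
    - [0.55,0,0.001,0.03,0,0,0]
    - [0.48,0,0.001,0.03,0,0,0]
    - [0.42,0,0.001,0.03,0,0,0]
    - [0.36,0,0.001,0.03,0,0,0]
    - [0.3,0,0.001,0.03,0,0,0]
    - [0.25,0,0.001,0.03,0,0,0]
    - [0.25,0,0.001,0.03,0,0,0]

```text
clock: 17.58
position: [660.2, 8.8, 31.4]
ee_rot: [0.874, -0.486, 0.001, -0.0]
contact_force: [-1.6, -0.2, 5.9]
gripper_width: 31.1
grasp_force: 59.0
```

servo_tool:
  increments:
    - [0.25,0,0,-0.002,0,0,0]
    - [0.25,0,0,-0.006,0,0,0]
    - [0.25,0,0,-0.015,0,0,0]
    - [0.25,0,0,-0.035,0,0,0]
    - [0.25,0,0,-0.055,0,0,0]
    - [0.25,0,0,-0.06,0,0,0]
    - [0.25,0,0,-0.06,0,0,0]
    - [0.25,0,0,-0.06,0,0,0]

```text
clock: 18.58
position: [659.0, 8.6, 89.3]
ee_rot: [0.874, -0.487, -0.001, 0.001]
contact_force: [-0.8, 0.1, -0.5]
gripper_width: 30.9
grasp_force: 59.4
```

```bash
python3 - <<'E'
from h import *
S=arm.get_image('scene');u,v,w=262,165,30
save('v8.png',cv2.resize(S['color'][v-w:v+w,u-w:u+w],(400,400),interpolation=cv2.INTER_CUBIC))
inc([(682,133,91),(682,133,40),(682,133,16)])
E
```

```text
pos [659.    8.6  89.2] w 30.6 F [-0.1 -0.4 -0.8] gf 59.4 t 18.625 j [ 0.26  0.56 -0.08 -0.   -0.93  0.3 ]
turn az -0.2 tilt [-0.002 -0.    -1.   ]
(682, 133, 91) [-0.0937 -0.085  -0.0019]
(682, 133, 40) [-0.0937 -0.0851  0.0491]
(682, 133, 16) [-0.0936 -0.0851  0.0731]
```

View pics/v8.png

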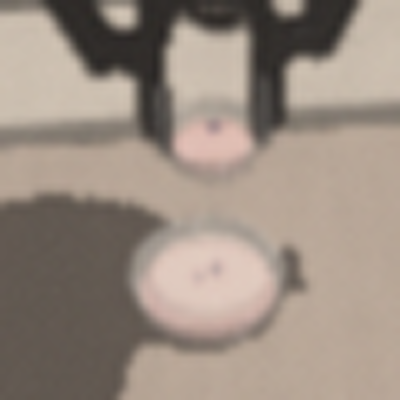

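The small dish is held level at (212,140). The medium and large dishes are untouched, with lid dots at (217,270) and (198,275). On to the small block.

servo_tool:
  increments:
    - [0.25,-0.01,-0.01,0,0,0,0]
    - [0.25,-0.03,-0.03,0,0,0,0]
    - [0.25,-0.055,-0.05,0,0,0,0]
    - [0.25,-0.08,-0.073,0,0,0,0]
    - [0.25,-0.0935,-0.0845,0.01,0,0,0]
    - [0.25,-0.0935,-0.0845,0.03,0,0,0]
    - [0.25,-0.0935,-0.0845,0.05,0,0,0]
    - [0.25,-0.0935,-0.0845,0.05,0,0,0]
    - [0.25,-0.0935,-0.0845,0.05,0,0,0]
    - [0.25,-0.0935,-0.0845,0.05,0,0,0]

```text
clock: 19.88
position: [683.0, 132.8, 41.4]
ee_rot: [0.874, -0.487, 0.001, -0.001]
contact_force: [0.0, 0.2, 0.2]
gripper_width: 30.9
grasp_force: 59.4
```

```bash
python3 - <<'E'
from h import *
S=arm.get_image('scene');u,v,w=238,202,20
inc([(682,133,20),(682,133,15)]);p=arm.read_state()['position']
a=cv2.resize(S['color'][v-w:v+w,u-w:u+w],(400,400),interpolation=cv2.INTER_CUBIC)
for q in [p-[0,0,7],(682,133,13),(661,9,24)]:print((proj(S,q)-[u-w,v-w]+.5)*10)
save('v9.png',a)
E
```

```text
pos [682.9 132.8  41.4] w 31.0 F [ 0.4 -0.5 -0.6] gf 59.4 t 19.925 j [ 0.42  0.67 -0.02  0.   -0.89  0.13]
turn az -0.2 tilt [ 0.002  0.001 -1.   ]
(682, 133, 20) [-0.0007  0.0007  0.0214]
(682, 133, 15) [-0.0007  0.0007  0.0264]
[170.0955383 163.9557993]
[179.62623914 218.99105439]
[462.97967775 -95.8030087 ]
```

View pics/v9.png

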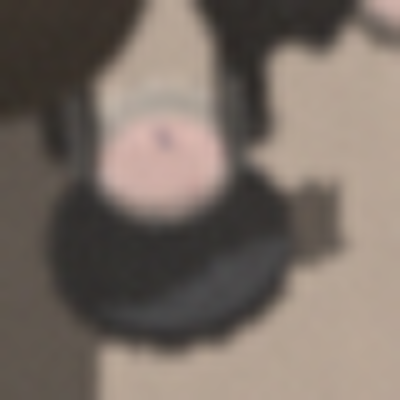

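The dish (centre 162,160) lines up over the block (centre column 171). Both show the same −0.9 px bias against prediction, so it is aligned. Lowering.

servo_tool:
  increments:
    - [0.25,-0.0005,0,0.008,0,0,0]
    - [0.25,-0.0005,0,0.016,0,0,0]
    - [0.25,-0.0005,0,0.021,0,0,0]
    - [0.25,-0.0005,0,0.0235,0,0,0]
    - [0.25,-0.0005,0,0.0245,0,0,0]
    - [0.25,-0.0005,0,0.0245,0,0,0]

```text
clock: 20.68
position: [682.1, 133.1, 15.9]
ee_rot: [0.874, -0.487, 0.0, -0.0]
contact_force: [-0.2, -0.4, 0.8]
gripper_width: 30.8
grasp_force: 59.4
```

servo_tool:
  increments:
    - [0.25,0,0,0.0005,0,0,0]
    - [0.25,0,0,0.001,0,0,0]
    - [0.25,0,0,0.001,0,0,0]

```text
clock: 21.05
position: [682.2, 133.2, 15.4]
ee_rot: [0.874, -0.487, 0.0, -0.0]
contact_force: [-0.9, -0.6, 3.1]
gripper_width: 30.8
grasp_force: 59.8
```

Contact came at exactly the floor height. Releasing.

servo_tool:
  increments:
    - [0.4,0,0,0,0,0,0]
    - [0.45,0,0,0,0,0,0]
    - [0.5,0,0,0,0,0,0]
    - [0.6,0,0,0,0,0,0]
    - [0.6,0,0,-0.015,0,0,0]
    - [0.6,0,0,-0.04,0,0,0]
    - [0.7,0,0,-0.075,0,0,0]
    - [0.75,0,0,-0.075,0,0,0]
    - [0.8,0,0,-0.075,0,0,0]
    - [0.8,0,0,-0.075,0,0,0]

```text
clock: 22.3
position: [681.3, 132.9, 88.8]
ee_rot: [0.874, -0.487, -0.001, 0.001]
contact_force: [0.2, -0.0, -0.1]
gripper_width: 68.3
grasp_force: 0.0
```

```bash
python3 - <<'E'
from h import *
S=arm.get_image('scene')
im=[]
for u,v,w in((238,202,20),(263,174,20)):
    im.append(cv2.resize(S['color'][v-w:v+w,u-w:u+w],(400,400),interpolation=cv2.INTER_CUBIC))
save('v10.png',np.hstack(im))
d=np.array((232+217/6.667-.5,135+270/6.667-.5)); print('dots',atz(S,d-[-.9,0],24),atz(S,np.array((232+198/6.667-.5,135+275/6.667-.5))-[-.9,0],24))
print('pred medium top ctr (662,8.5,24)',(proj(S,(662,8.5,24))-[243,154]+.5)*10,'large base',(proj(S,(662,8.5,0))-[243,154]+.5)*10)
inc([(661.5,8.5,90),(661.5,8.5,50),(661.5,8.5,16)])
E
```

```text
dots [652.93289773  18.13279484  24.        ] [658.70701701  23.94252022  24.        ]
pred medium top ctr (662,8.5,24) [210.53560257 181.90735682] large base [213.0632595  242.20843897]
pos [681.4 132.9  88.7] w 68.2 F [ 0.8  0.3 -1.2] gf 0.0 t 22.35 j [ 0.42  0.62  0.02 -0.   -0.98  0.13]
turn az -0.2 tilt [-0.002 -0.001 -1.   ]
(661.5, 8.5, 90) [ 0.0953  0.0824 -0.0012]
(661.5, 8.5, 50) [0.0953 0.0823 0.0388]
(661.5, 8.5, 16) [0.0953 0.0822 0.0728]
```

View pics/v10.png

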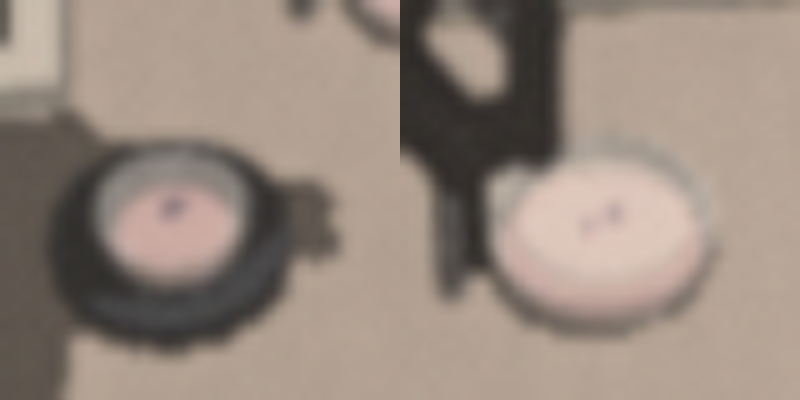

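The small dish sits flat in its well (left crop 170,215). The medium-on-large pair is centred at right crop (602,225), as predicted for (662,8.5). I've used all the picture views, so from here I work by numbers and the networks. Now the medium dish.

servo_tool:
  increments:
    - [0.8,0.015,0.013,0,0,0,0]
    - [0.8,0.045,0.038,0,0,0,0]
    - [0.8,0.075,0.065,0,0,0,0]
    - [0.8,0.095,0.082,0,0,0,0]
    - [0.8,0.095,0.082,0.02,0,0,0]
    - [0.8,0.095,0.082,0.04,0,0,0]
    - [0.8,0.095,0.082,0.04,0,0,0]
    - [0.8,0.095,0.082,0.04,0,0,0]
    - [0.8,0.095,0.082,0.04,0,0,0]

```text
clock: 23.48
position: [663.0, 9.3, 50.9]
ee_rot: [0.874, -0.486, 0.001, -0.001]
contact_force: [-0.1, -0.6, 0.2]
gripper_width: 68.5
grasp_force: 0.0
```

```bash
python3 - <<'E'
from h import *
inc([(661.5,8.5,15.5)])
E
```

```text
pos [663.    9.3  50.9] w 68.5 F [-0.1 -0.6  0.2] gf 0.0 t 23.475 j [ 0.26  0.61 -0.1   0.   -0.86  0.3 ]
turn az -0.2 tilt [ 0.002  0.    -1.   ]
(661.5, 8.5, 15.5) [-0.0001  0.0018  0.0354]
```

servo_tool:
  increments:
    - [0.8,0,0.001,0.015,0,0,0]
    - [0.8,0,0.001,0.028,0,0,0]
    - [0.8,0,0.001,0.035,0,0,0]
    - [0.8,0,0.001,0.035,0,0,0]
    - [0.72,0,0.001,0.035,0,0,0]
    - [0.67,0,0.001,0.035,0,0,0]
    - [0.62,0,0.001,0.035,0,0,0]
    - [0.57,0,0.001,0.035,0,0,0]
    - [0.5,0,0.001,0.035,0,0,0]
    - [0.45,0,0.001,0.035,0,0,0]
    - [0.45,0,0.001,0.035,0,0,0]

```text
clock: 24.85
position: [662.0, 8.8, 16.1]
ee_rot: [0.874, -0.486, 0.001, -0.0]
contact_force: [-0.8, 0.7, 6.7]
gripper_width: 48.0
grasp_force: 60.8
```

servo_tool:
  increments:
    - [0.45,0,0,-0.002,0,0,0]
    - [0.45,0,0,-0.006,0,0,0]
    - [0.45,0,0,-0.015,0,0,0]
    - [0.45,0,0,-0.04,0,0,0]
    - [0.45,0,0,-0.08,0,0,0]
    - [0.45,0,0,-0.12,0,0,0]
    - [0.45,0,0,-0.165,0,0,0]
    - [0.45,0,0,-0.165,0,0,0]
    - [0.45,0,0,-0.165,0,0,0]

```text
clock: 25.98
position: [660.9, 8.7, 179.6]
ee_rot: [0.874, -0.487, -0.0, -0.0]
contact_force: [-0.7, -0.0, -0.4]
gripper_width: 48.0
grasp_force: 61.8
```

```bash
python3 - <<'E'
from h import *
T=arm.get_image('top');S=arm.get_image('scene')
t0=cv2.imread('pics/t0.png');g=cv2.cvtColor(t0,cv2.COLOR_BGR2GRAY)
def prof(px,n):
    # radial edge points: per angle strongest bright jump outside => circle fit
    big=g.astype(np.float32);P=[]
    for a in np.radians(np.arange(0,360,6)):
        r=np.arange(n-5,n+5,.25); v=cv2.remap(big,(px[0]+r*np.cos(a)).astype(np.float32)[None],(px[1]+r*np.sin(a)).astype(np.float32)[None],cv2.INTER_CUBIC)[0]
        d=v[4:]-v[:-4]; i=d.argmax()
        if d[i]>15 and v[max(i-4,0)]<85: P.append((px[0]+(r[i]+.5)*np.cos(a),px[1]+(r[i]+.5)*np.sin(a)))
    P=np.array(P)
    for _ in range(4):
        s=np.linalg.lstsq(np.c_[2*P,np.ones(len(P))],(P**2).sum(1),rcond=None)[0]; c=s[:2]; R=np.sqrt(s[2]+c@c)
        e=abs(np.hypot(*(P-c).T)-R); P=P[e<max(.5,1.5*np.median(e))]
    return c,R,len(P)
for n,px,r in(('medium',(372.5,264),15.5),('large',(252,210.3),17.3),('small',(270.8,166),12.8),('bottle',(230.8,265.8),10)):
    c,R,k=prof(px,r); print(n,c,R,k,atz(T,c,10))
print('dish_medium',[ (x['centre'],round(x['p'],2)) for x in arm.spot_point('scene','dish_medium')])
print('dish_large',[ (x['centre'],round(x['p'],2)) for x in arm.spot_point('scene','dish_large')], proj(S,(662,8.5,0)))
inc([(540,-40,180),(418.5,-125,180),(418.5,-125,60),(418.5,-125,12)])
E
```

```text
medium [372.15777004 264.07486231] 15.300167808603621 52 [ 417.78290897 -123.00486751   10.        ]
large [251.86319262 210.48004695] 17.123243098681463 55 [564.74697303 184.66410799  10.        ]
small [270.70463987 165.93654002] 12.338991994339446 60 [681.29731776 132.92241112  10.        ]
bottle [230.16834185 266.23530244] 10.412461682190125 45 [422.33738975 243.20596237  10.        ]
dish_medium [([261.7, 130.8], 0.5)]
dish_large [([262.5, 177.5], 0.6)] [263.80632595 177.7208439 ]
pos [660.8   8.5 178.3] w 47.9 F [-0.2  0.7  0.6] gf 61.8 t 26.175 j [ 0.26  0.48  0.03 -0.   -1.12  0.3 ]
turn az -0.2 tilt [-0.003 -0.001 -1.   ]
(540, -40, 180) [-0.0223  0.1283 -0.0014]
(418.5, -125, 180) [-0.014   0.2763 -0.001 ]
(418.5, -125, 60) [-0.0139  0.276   0.119 ]
(418.5, -125, 12) [-0.0138  0.2759  0.167 ]
```

servo_tool:
  increments:
    - [0.45,-0.001,0.02,0,0,0,0]
    - [0.45,-0.003,0.055,0,0,0,0]
    - [0.45,-0.005,0.095,0,0,0,0]
    - [0.45,-0.007,0.135,0,0,0,0]
    - [0.45,-0.009,0.175,0,0,0,0]
    - [0.45,-0.012,0.215,0,0,0,0]
    - [0.45,-0.014,0.25,0,0,0,0]
    - [0.45,-0.0155,0.27,0.02,0,0,0]
    - [0.45,-0.0155,0.2757,0.05,0,0,0]
    - [0.45,-0.0155,0.2757,0.08,0,0,0]
    - [0.45,-0.0155,0.2757,0.11,0,0,0]
    - [0.45,-0.0155,0.2757,0.12,0,0,0]

```text
clock: 27.68
position: [417.5, -123.4, 58.0]
ee_rot: [0.874, -0.487, -0.002, 0.001]
contact_force: [0.2, -0.2, -0.1]
gripper_width: 47.9
grasp_force: 61.8
```

servo_tool:
  increments:
    - [0.45,0,0,0,0,0,0]
    - [0.45,0,0,0,0,0,0]

```text
clock: 27.92
position: [419.8, -123.3, 60.7]
ee_rot: [0.874, -0.486, 0.001, -0.0]
contact_force: [0.1, 0.1, 0.7]
gripper_width: 47.8
grasp_force: 61.8
```

```bash
python3 - <<'E'
from h import *
S=arm.get_image('scene')
inc([(418,-123.5,20),(418,-123.5,12.2)]);p=arm.read_state()['position']
for t in('dish_medium','block_medium'): print(t,[(x['centre'],round(x['p'],2)) for x in arm.spot_point('scene',t)])
print(proj(S,p-[0,0,4.1]),proj(S,(418,-123.5,0)))
E
```

```text
pos [ 419.8 -123.3   60.8] w 48.2 F [ 0.7  0.  -0.1] gf 61.8 t 27.975 j [ 0.09  0.29 -0.66  0.   -0.62  0.47]
turn az -0.2 tilt [ 0.002  0.    -1.   ]
(418, -123.5, 20) [-0.0008  0.0017  0.0408]
(418, -123.5, 12.2) [-0.0008  0.0018  0.0486]
dish_medium [([365.7, 159.0], 0.66)]
block_medium [([361.5, 175.4], 0.76)]
[365.35348393 158.71825678] [362.67438007 173.53179338]
```

Network: the held dish and the block are where predicted. Lowering.

servo_tool:
  increments:
    - [0.45,-0.0005,0.001,0.012,0,0,0]
    - [0.45,-0.0005,0.001,0.024,0,0,0]
    - [0.45,-0.0005,0.001,0.034,0,0,0]
    - [0.45,-0.0005,0.001,0.041,0,0,0]
    - [0.45,-0.0005,0.001,0.045,0,0,0]
    - [0.45,-0.0005,0.001,0.047,0,0,0]
    - [0.45,-0.0005,0.001,0.047,0,0,0]
    - [0.45,-0.0005,0.001,0.047,0,0,0]

```text
clock: 29.08
position: [418.0, -123.4, 13.1]
ee_rot: [0.874, -0.487, 0.0, -0.0]
contact_force: [0.2, -0.0, 0.1]
gripper_width: 48.0
grasp_force: 61.8
```

servo_tool:
  increments:
    - [0.45,0,0,0.0005,0,0,0]
    - [0.45,0,0,0.001,0,0,0]
    - [0.45,0,0,0.001,0,0,0]

```text
clock: 29.45
position: [417.9, -123.4, 12.0]
ee_rot: [0.874, -0.487, 0.0, -0.0]
contact_force: [-0.6, -0.1, 2.2]
gripper_width: 48.2
grasp_force: 62.1
```

servo_tool:
  increments:
    - [0.58,0,0,0,0,0,0]
    - [0.63,0,0,0,0,0,0]
    - [0.68,0,0,0,0,0,0]
    - [0.75,0,0,0,0,0,0]
    - [0.8,0,0,0,0,0,0]
    - [0.8,0,0,-0.015,0,0,0]
    - [0.9,0,0,-0.05,0,0,0]
    - [0.95,0,0,-0.1,0,0,0]
    - [0.95,0,0,-0.15,0,0,0]
    - [0.95,0,0,-0.17,0,0,0]
    - [0.95,0,0,-0.17,0,0,0]
    - [0.95,0,0,-0.17,0,0,0]

```text
clock: 30.95
position: [416.9, -123.3, 180.7]
ee_rot: [0.874, -0.487, -0.001, 0.0]
contact_force: [0.1, 0.5, 0.0]
gripper_width: 81.1
grasp_force: 0.0
```

```bash
python3 - <<'E'
from h import *
S=arm.get_image('scene');T=arm.get_image('top')
for c,n in((S,'scene'),(T,'top')):
  for t in('dish_medium','dish_large'): print(n,t,[(x['centre'],round(x['p'],2)) for x in arm.spot_point(n,t)])
  print(proj(c,(418,-123.4,8)),proj(c,(662,8.5,0)))
inc([(662,8.5,180),(662,8.5,50),(662,8.5,4)])
# large dish circle from scene: pinkish mask centroid
a=S['color'][150:205,235:290].astype(int);m=((a[...,0]-a[...,1])>0)*1
h=hull(S,662,8.5,[(32,0),(30,12)]);print('hull',h.min(0),h.max(0))
print([np.round(x['box'],1).tolist() for x in arm.look_for('scene','dish_large')])
E
```

```text
scene dish_medium [([363.1, 174.6], 0.78)]
scene dish_large [([262.5, 179.6], 0.58)]
[363.12167753 171.55362014] [263.80632595 177.7208439 ]
top dish_medium []
top dish_large [([249.2, 212.2], 0.71), ([317.9, 173.8], 0.62)]
[372.13650047 263.99367827] [317.81697016 172.92330982]
pos [ 417.5 -123.4  181. ] w 80.8 F [-0.1  0.3  0.6] gf 0.0 t 31.25 j [ 0.09  0.11 -0.51 -0.   -0.96  0.47]
turn az -0.2 tilt [-0.002 -0.    -1.   ]
(662, 8.5, 180) [ 0.0165 -0.2773  0.0006]
(662, 8.5, 50) [ 0.0166 -0.2775  0.1306]
(662, 8.5, 4) [ 0.0167 -0.2776  0.1766]
hull [252.35747 167.03714] [275.26892 186.20987]
[[265.1, 176.5, 24.0, 18.2]]
```

servo_tool:
  increments:
    - [0.95,0.001,-0.02,0,0,0,0]
    - [0.95,0.003,-0.055,0,0,0,0]
    - [0.95,0.005,-0.095,0,0,0,0]
    - [0.95,0.007,-0.135,0,0,0,0]
    - [0.95,0.01,-0.175,0,0,0,0]
    - [0.95,0.013,-0.215,0,0,0,0]
    - [0.95,0.015,-0.25,0,0,0,0]
    - [0.95,0.0165,-0.27,0.02,0,0,0]
    - [0.95,0.0165,-0.2773,0.05,0,0,0]
    - [0.95,0.0165,-0.2773,0.09,0,0,0]
    - [0.95,0.0165,-0.2773,0.125,0,0,0]
    - [0.95,0.0165,-0.2773,0.14,0,0,0]

```text
clock: 32.8
position: [661.6, 8.9, 38.8]
ee_rot: [0.874, -0.486, -0.002, 0.001]
contact_force: [0.2, -1.0, 0.5]
gripper_width: 80.9
grasp_force: 0.0
```

servo_tool:
  increments:
    - [0.95,0,0,0,0,0,0]
    - [0.95,0,0,0,0,0,0]
    - [0.95,0,0,0,0,0,0]

```text
clock: 33.17
position: [663.4, 8.8, 43.6]
ee_rot: [0.874, -0.487, 0.001, -0.001]
contact_force: [0.3, -0.3, 0.5]
gripper_width: 81.5
grasp_force: 0.0
```

```bash
python3 - <<'E'
from h import *
inc([(662,8.5,3)])
E
```

```text
pos [663.4   8.8  43.6] w 81.5 F [ 0.3 -0.3  0.5] gf 0.0 t 33.175 j [ 0.26  0.62 -0.11  0.   -0.84  0.3 ]
turn az -0.2 tilt [ 0.003  0.001 -1.   ]
(662, 8.5, 3) [-0.0005  0.0014  0.0406]
```

servo_tool:
  increments:
    - [0.95,-0.0005,0.001,0.012,0,0,0]
    - [0.95,-0.0005,0.001,0.024,0,0,0]
    - [0.95,-0.0005,0.001,0.032,0,0,0]
    - [0.95,-0.0005,0.001,0.037,0,0,0]
    - [0.95,-0.0005,0.001,0.0385,0,0,0]
    - [0.95,-0.0005,0.001,0.0385,0,0,0]
    - [0.95,-0.0005,0.001,0.0385,0,0,0]

```text
clock: 34.05
position: [661.5, 8.5, 3.7]
ee_rot: [0.874, -0.487, 0.0, -0.0]
contact_force: [0.3, -0.0, 0.7]
gripper_width: 81.1
grasp_force: 0.0
```

servo_tool:
  increments:
    - [0.9,0,0,-0.0005,0,0,0]
    - [0.85,0,0,-0.0005,0,0,0]
    - [0.8,0,0,-0.0005,0,0,0]
    - [0.75,0,0,-0.0005,0,0,0]
    - [0.7,0,0,-0.0005,0,0,0]
    - [0.62,0,0,-0.0005,0,0,0]
    - [0.55,0,0,-0.0005,0,0,0]
    - [0.55,0,0,-0.0005,0,0,0]

```text
clock: 35.05
position: [661.7, 8.5, 5.0]
ee_rot: [0.874, -0.486, 0.001, -0.0]
contact_force: [-0.9, 0.7, 5.0]
gripper_width: 55.2
grasp_force: 62.3
```

servo_tool:
  increments:
    - [0.55,0,0,-0.002,0,0,0]
    - [0.55,0,0,-0.006,0,0,0]
    - [0.55,0,0,-0.012,0,0,0]
    - [0.55,0,0,-0.02,0,0,0]
    - [0.55,0,0,-0.03,0,0,0]
    - [0.55,0,0,-0.03,0,0,0]
    - [0.55,0,0,-0.03,0,0,0]

```text
clock: 35.92
position: [661.0, 8.4, 33.9]
ee_rot: [0.874, -0.487, -0.0, -0.0]
contact_force: [0.1, -0.2, -1.5]
gripper_width: 55.2
grasp_force: 63.3
```

```bash
python3 - <<'E'
from h import *
S=arm.get_image('scene');p=arm.read_state()['position']
print([(x['centre'],round(x['p'],2)) for x in arm.spot_point('scene','dish_large')],'exp',proj(S,p-[0,0,5]),'bench',proj(S,(662,8.5,0)))
print([np.round(x['box'],1).tolist() for x in arm.look_for('scene','dish_large')])
inc([(565,184.5,60),(565,184.5,20),(565,184.5,13)])
E
```

```text
[([262.9, 170.0], 0.78)] exp [263.89307328 170.62796818] bench [263.80632595 177.7208439 ]
[[265.1, 169.0, 22.8, 18.4]]
pos [660.9   8.4  33.4] w 55.4 F [-0.5  0.2 -0.9] gf 63.3 t 36.075 j [ 0.26  0.63 -0.12 -0.   -0.82  0.3 ]
turn az -0.2 tilt [-0.001 -0.    -1.   ]
(565, 184.5, 60) [-0.2002 -0.0112 -0.0265]
(565, 184.5, 20) [-0.2002 -0.0112  0.0135]
(565, 184.5, 13) [-0.2002 -0.0112  0.0205]
```

The large dish is lifted (network row 170, as expected). Carrying it to its block.

servo_tool:
  increments:
    - [0.55,0,0,-0.02,0,0,0]
    - [0.55,-0.015,-0.001,-0.04,0,0,0]
    - [0.55,-0.045,-0.003,-0.04,0,0,0]
    - [0.55,-0.08,-0.005,-0.04,0,0,0]
    - [0.55,-0.115,-0.007,-0.04,0,0,0]
    - [0.55,-0.15,-0.009,-0.04,0,0,0]
    - [0.55,-0.18,-0.01,-0.04,0,0,0]
    - [0.55,-0.195,-0.011,-0.03,0,0,0]
    - [0.55,-0.2002,-0.0112,-0.02,0,0,0]
    - [0.55,-0.2002,-0.0112,-0.01,0,0,0]
    - [0.55,-0.2002,-0.0112,-0.005,0,0,0]
    - [0.55,-0.2002,-0.0112,-0.005,0,0,0]

```text
clock: 37.58
position: [565.3, 183.7, 38.0]
ee_rot: [0.873, -0.487, -0.0, 0.001]
contact_force: [-0.2, 0.6, 0.2]
gripper_width: 55.2
grasp_force: 63.4
```

servo_tool:
  increments:
    - [0.55,0,0,0,0,0,0]
    - [0.55,0,0,0,0,0,0]

```text
clock: 37.83
position: [565.6, 184.5, 39.2]
ee_rot: [0.874, -0.487, 0.0, -0.0]
contact_force: [-0.2, 0.4, -0.7]
gripper_width: 55.2
grasp_force: 63.4
```

```bash
python3 - <<'E'
from h import *
S=arm.get_image('scene');p=arm.read_state()['position']
for t in('dish_large','block_large'): print(t,[(x['centre'],round(x['p'],2)) for x in arm.spot_point('scene',t)])
print('exp',proj(S,p-[0,0,5]),proj(S,(565,184.5,0)))
inc([(565,184.5,20),(565,184.5,14)])
E
```

```text
dish_large []
block_large [([266.7, 236.1], 0.91)]
exp [266.56477766 228.41907254] [267.09739368 236.67719686]
pos [565.4 184.6  39.1] w 55.2 F [-0.2 -0.2 -1.3] gf 63.4 t 37.975 j [ 0.59  0.53 -0.29  0.   -0.74 -0.03]
turn az -0.2 tilt [ 0.  0. -1.]
(565, 184.5, 20) [-0.0002  0.0004  0.0191]
(565, 184.5, 14) [-0.0002  0.0004  0.0251]
```

servo_tool:
  increments:
    - [0.55,0,0,0.008,0,0,0]
    - [0.55,0,0,0.015,0,0,0]
    - [0.55,0,0,0.02,0,0,0]
    - [0.55,0,0,0.023,0,0,0]
    - [0.55,0,0,0.025,0,0,0]
    - [0.55,0,0,0.025,0,0,0]
    - [0.55,0,0,0.025,0,0,0]

```text
clock: 38.85
position: [565.4, 184.6, 14.0]
ee_rot: [0.874, -0.487, 0.0, -0.0]
contact_force: [0.3, 0.8, 0.4]
gripper_width: 55.3
grasp_force: 63.4
```

servo_tool:
  increments:
    - [0.55,0,0,0.0005,0,0,0]
    - [0.55,0,0,0.001,0,0,0]
    - [0.55,0,0,0.001,0,0,0]

```text
clock: 39.22
position: [565.4, 184.5, 13.0]
ee_rot: [0.874, -0.487, 0.0, -0.0]
contact_force: [-0.0, 0.6, 0.4]
gripper_width: 55.2
grasp_force: 63.6
```

servo_tool:
  increments:
    - [0.55,0,0,0.0005,0,0,0]
    - [0.55,0,0,0.0008,0,0,0]
    - [0.55,0,0,0.0008,0,0,0]

```text
clock: 39.6
position: [565.4, 184.5, 13.0]
ee_rot: [0.874, -0.486, 0.0, -0.0]
contact_force: [-0.7, -0.5, 6.3]
gripper_width: 55.8
grasp_force: 64.4
```

On the floor at the expected height with no side force. Releasing.

servo_tool:
  increments:
    - [0.65,0,0,-0.0005,0,0,0]
    - [0.7,0,0,-0.0005,0,0,0]
    - [0.75,0,0,-0.0005,0,0,0]
    - [0.8,0,0,-0.0005,0,0,0]
    - [0.9,0,0,-0.0005,0,0,0]
    - [0.95,0,0,-0.0005,0,0,0]
    - [0.95,0,0,-0.01,0,0,0]
    - [0.95,0,0,-0.04,0,0,0]
    - [0.95,0,0,-0.09,0,0,0]
    - [0.95,0,0,-0.15,0,0,0]
    - [0.95,0,0,-0.21,0,0,0]
    - [0.95,0,0,-0.21,0,0,0]

```text
clock: 41.1
position: [568.0, 185.8, 229.4]
ee_rot: [0.874, -0.486, 0.004, -0.006]
contact_force: [-0.8, 0.5, -1.0]
gripper_width: 81.2
grasp_force: 0.0
```

```bash
python3 - <<'E'
from h import *
S=arm.get_image('scene');T=arm.get_image('top')
ex={'bottle':(424,242,8),'dish_small':(682,133,8),'dish_medium':(418,-123.4,8),'dish_large':(565.4,184.5,8)}
for t,P in ex.items():
  for c,n in((S,'scene'),(T,'top')):
    print(t,n,[(np.round(x['centre'],1).tolist(),round(x['p'],2)) for x in arm.spot_point(n,t)],'exp',proj(c,P),[np.round(x['box'],1).tolist() for x in arm.look_for(n,t)])
inc([(500,60,220)])
E
```

```text
bottle scene [([310.6, 277.5], 0.73)] exp [311.37662877 275.05197914] [[310.2, 272.8, 10.6, 16.8]]
bottle top [([164.8, 149.4], 0.66), ([227.9, 264.7], 0.57)] exp [230.68415714 265.5772498 ] []
dish_small scene [([232.0, 205.3], 0.44)] exp [235.62192585 204.6237412 ] [[236.5, 203.7, 18.2, 13.6], [311.6, 272.6, 16.2, 16.9]]
dish_small top [([372.2, 264.8], 0.59), ([272.9, 168.3], 0.45)] exp [270.66078647 165.83522393] []
dish_medium scene [([364.8, 173.0], 0.68)] exp [363.12167753 171.55362014] [[364.7, 175.2, 18.2, 15.3]]
dish_medium top [([370.6, 264.5], 0.67)] exp [372.13650047 263.99367827] [[374.0, 264.8, 24.0, 24.2], [273.8, 167.6, 6.7, 13.9]]
dish_large scene [([267.4, 237.8], 0.67)] exp [266.87779081 234.74398699] [[266.6, 232.2, 27.7, 24.2]]
dish_large top [([229.3, 265.3], 0.7), ([249.0, 212.1], 0.51), ([268.5, 168.5], 0.25)] exp [251.94323521 210.32079384] [[248.6, 216.6, 18.0, 12.8]]
pos [565.3 184.6 222. ] w 81.1 F [ 0.1 -0.8  0.1] gf 0.0 t 42.0 j [ 0.59  0.34 -0.08  0.   -1.15 -0.03]
turn az -0.2 tilt [ 0.  0. -1.]
(500, 60, 220) [0.0715 0.1211 0.002 ]
```

All four pieces are where expected, within the network noise, and the gripper is clear.

```bash
python3 -c "
from bench import arm
print(arm.job_done())"
```

```text
the job is handed in; nothing more can be done
None
```

The stack is apart and the job is handed in at about 42 s. The bottle and the small, medium and large dishes each stand in their own well. I confirmed the bottle and small dish by picture, and the medium and large dishes by floor contact at the expected height and the networks' positions.

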